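Close the board test press until its catch holds

TASK

Push the sled with the circuit board fully home into the test press, then press the spring plunger's mushroom head down to its stop, so that the hidden catch takes it and it stays down after you let go. The stop is set to a different depth every time, so go by feel and do not force it once it has bottomed; leave the things beside the press where they are.

Things in the scene. Friction and masses are not known exactly. Their poses are not given: they have to be found in the camera images.
- press: the fixed board test press: an aluminium base plate 215 x 120 x 12 mm with a back column 100 mm wide and a grey head housing on it (housing: x -35 to +73 mm, y +-38 mm, z 110 to 190 mm in this frame). Origin on the mat directly under the plunger's axis; x points to the column at the back, -x to the open front from which the sled sticks out, z up. Base plate spans x -135 to +80 mm.
- sled (a joint): how far the black sled that carries the circuit board is slid out to the front, along the press's -x (m): 0 = fully home against its back stop, starts 0.030 to 0.055 out. It runs between guides with about 2 N of friction and stays where it is left.
- sled_lip (a point): centre of the front face of the sled's upright lip, the place to push: the lip is 66 mm wide (along y), 10 mm thick and stands up to 48 mm above the mat; this point is 34 mm above the mat and, with the sled home, 115 mm in front of the plunger's axis.
- plunger_top (a point): middle of the top of the plunger's black mushroom head, 50 mm in diameter, slightly domed, 268 mm above the mat when up. It moves straight down.
- plunger (a joint): how far the plunger is pressed (m): 0 = up. Its spring pushes back with 5 N at the top, 12 N at the bottom, some N more for a moment at the catch. The hidden catch takes hold somewhere between 0.015 and 0.047; the stop, a rubber buffer (10 N per mm), begins 2 mm further down. About 20 to 25 N is right at the stop; over 40 N damages it. Not caught, the plunger springs back.
- tip_tin: bystander: black round tin with brass wool, 62 mm across, 37 mm high, beside the press; origin at the centre of its underside
- pliers_blue: bystander: needle-nose pliers with blue grips, 166 x 50 x 10 mm, lying beside the press; origin under the middle
- driver: bystander: flat screwdriver with a red handle, 178 x 26 x 25 mm, lying beside the press; origin under the middle

How it is judged:
On the way, in this order (a step that is already met when the one before it is completed fails the run):
1. the sled is fully home while the plunger is still up (value of joint sled below 0.003 m and value of joint plunger below 0.006 m), for 0.2 s.
2. the plunger is down, past its catch, and stays down with nothing touching it (value of joint plunger above 0.013 m and contact force between each of the fingers, the arm and plunger below 0.1 N), for 0.3 s.
At the end, for the whole second after the job is handed in: The sled is home (within 3 mm), and the plunger stays down by itself, held by its catch (more than 13 mm down) and at rest (value of joint sled below 0.003 m and value of joint plunger above 0.013 m and velocity of joint plunger between -0.01 and 0.01 m/s); the robot touches nothing.
It fails at once if the plunger is pushed with more than 40 N (contact force between any of the fingers, the arm and plunger above 40 N).
It fails at once if a bystander is moved by more than 20 mm (distance of any of tip_tin, pliers_blue, driver from where it was at the start of the episode above 0.02 m).
It also fails if it takes over 42 s, if anything falls off the work surface, if the arm or the gripper's body presses on something with over 40 N, if the wrist force passes 120 N, or if a joint passes its speed limit or range.

ROBOT

A 6-joint arm with a two-finger parallel gripper is mounted at the origin on a cart in front of the work surface, level with it; the furniture and walls round the work are solid. World frame = base frame: x ahead of the robot, y to its left, z up, the work surface at z = 0. Lengths are in m, angles in rad, forces in N, time in s.
With the tool pointing down it reaches from about 0.375 to 0.975 m from the base axis. Payload 3.8 kg.
Tool frame: the origin (TCP) lies at the very end of the fingers, on their centre line; the grasp point (between the pads) lies 19 mm behind it (bot.tcp_to_grasp is the z of the grasp point in the tool frame, in m); z points along the fingers, y is the direction in which the jaws open and shut (so a half turn about z gives the same grasp; the last joint's range is limited). The gripper opens to 85 mm and grips with 20 to 120 N. Pads are 22 mm wide; open, the fingers measure 114 mm over their backs; the gripper's body (76 mm by 85 mm) begins 54 mm behind the grasp point. The pads swing forward as they close: fully open they stand 13 mm farther back than shut.
Start: joints at [-1.248, 0.264, 1.604, -0, 1.274, -0.037], TCP at [0.238, -0.632, 0.231] pointing down, gripper open.
Joint ranges: [-2.63, 2.63], [-0.94, 2.18], [0.31, 2.57], [-1.31, 4.45], [0, 2.66], [-2.55, 2.55]. Speed limits (rad/s): [2.57, 2.57, 3.14, 3.14, 3.14, 3.14].

INTERFACE

Orientations are given as a rotation vector (axis times angle).
In Python, from workcell import status, vision, job, bot gives the robot as it stands.
- The arm moves only by the tool apply_moves, never from a script. Its argument "deltas" is a list of rows, each a list of 7 numbers: the shift along the tool's x, y, z in m, then the turn, a rotation vector about the tool's x, y, z in rad, then the closure, from 0 (fully open) to 1 (shut). In form: [[x, y, z, rx, ry, rz, jaw], ...]. A call has 1 to 8 rows; each row is the pose to reach, as a shift and turn from the pose commanded when the call began, along the tool's axes at that moment; what a row does not reach only later rows make up. A row lasts 1/12 s, in which the tool goes at most 41.7 mm and 7.16 degrees, less where a joint would pass 70% of its speed; a pose out of reach is approached as far as the arm can. A call with a gripper value outside its range is refused whole. The fingers move at their own pace and stop on an object; "squeeze" is the grip in N (left out, the last holds). Time passes only in rows, so rows that repeat a pose let the fingers close. It gives the time, the measured TCP pose, the force and the opening at its end, in the units of the state.
- status.read_state(): the state, without advancing time (a new reading comes with each control period).
- vision.read_camera(name): name is "scene" or "top" or "wrist"; returns the picture (384x512x3 uint8, red, green, blue); there is no depth.
- vision.get_calibration(name): a dict with "fov_y" (degrees; the focal length in pixels is half the picture's height over the tangent of half this angle, whatever the lens; pixels are square), "cx", "cy" (the principal point, pixels), "R" (3x3) and "t" (3): a world point X has camera coordinates R X + t; the wrist camera has in their place "tool_from_camera" (4x4, takes a point from camera to tool coordinates, whose origin is the TCP and whose axes are the flange's). Camera axes: x right, y down, z forward; pixel columns grow to the right and rows downward; lengths in m; the calibration is good to about 2 mm. A picture is of the moment at which its call begins: read the wrist's pose just before it. get_calibration takes no time and is no camera call.
- job.finish_job(): hands the job in, once; it reports no verdict.
The state is a dict: "time": time; "q": joint angles; "joint_vel": joint speeds; "joint_torque": joint torques, N m; "tool_pos": TCP position; "tcp_rot": TCP orientation; "wrist_force": force on the tool from outside, world axes, zero at the start; "torque": the same for the moment, N m; "width": opening from 0.0 (shut) to 1.0 (fully open).
Only numpy, scipy, OpenCV 4.12 (cv2) and the standard library are available. Lean on these libraries where they do the work, as an engineer would, in place of code of your own. Each camera call takes 0.05 s, during which the arm holds its last target. There are 200 camera calls.

## Working session

There is one attempt and no reset: what is moved stays moved. The work goes in short steps, Python scripts to look and compute and a tool call to move; the robot and the scene stay as the last step left them, time stands still between calls to the robot, and variables do not carry over. Pictures are saved under pics/ and viewed, about 8 in all and at most 12, crops included, and the job is handed in when it is done.

Besides the shell and the picture viewer there is one more tool, called after "Call:" as name([rows], argument=value, ...), one row to a line, values as JSON. apply_moves: Moves the arm, as the interface text tells. Its arguments: {"type":"object","properties":{"deltas":{"type":"array","items":{"type":"array","items":{"type":"number"}}},"squeeze":{"type":"number"}},"required":["deltas"]}

```bash
mkdir -p pics; python3 - <<'E'
from workcell import status, vision, job, bot
import cv2,numpy as np
print(status.read_state())
for n in("scene","top"):
    im=vision.read_camera(n); cv2.imwrite(f"pics/{n}0.png",cv2.cvtColor(im,cv2.COLOR_RGB2BGR))
    c=vision.get_calibration(n);print(n,c)
print(vision.get_calibration("wrist"))
a=cv2.imread("pics/scene0.png");b=cv2.imread("pics/top0.png")
E
```

```text
{'time': 0.0, 'q': array([-1.24789445e+00,  2.64753213e-01,  1.60539448e+00, -1.25644172e-05,
        1.27369082e+00, -3.69087963e-02]), 'joint_vel': array([-8.02779509e-04,  6.52407933e-05, -2.13933908e-04,  7.10891310e-04,
       -7.92255945e-04,  2.27844226e-04]), 'joint_torque': array([-1.06390864e-03, -5.15116060e+01, -3.67313290e+01, -1.39276563e-04,
        1.29262236e-02, -7.54609943e-06]), 'tool_pos': array([ 0.23741982, -0.63107883,  0.22995093]), 'tcp_rot': array([-3.08870289e+00, -5.61753640e-01,  5.21047115e-04]), 'wrist_force': array([-0.47517107,  0.29337478, -0.26671162]), 'torque': array([ 0.02047023,  0.03264936, -0.01080799]), 'width': 0.996495746917173}
scene {'fov_y': 44.78571538691614, 'cx': 252.93762132429012, 'cy': 190.45944175518122, 'R': array([[-0.99807923, -0.06192576, -0.00174903],
       [-0.0317675 ,  0.53583807, -0.84372293],
       [ 0.05318538, -0.84204677, -0.53677607]]), 't': array([0.51848306, 0.35810414, 0.93686351])}
top {'fov_y': 47.489122513681224, 'cx': 255.68273631432947, 'cy': 193.2627438657678, 'R': array([[ 2.10677833e-02, -9.99773960e-01,  2.85975086e-03],
       [-9.94976021e-01, -2.12465199e-02, -9.78330366e-02],
       [ 9.78716821e-02, -7.84258315e-04, -9.95198733e-01]]), 't': array([-0.37117033,  0.55919724,  0.94856871])}
{'fov_y': 67.01554032754117, 'cx': 253.65076742494605, 'cy': 192.0132539812504, 'tool_from_camera': array([[-3.90368733e-04, -9.52519847e-01, -3.04476253e-01,
         7.82666813e-02],
       [ 9.99999267e-01, -7.20828381e-04,  9.72932664e-04,
         6.18327892e-05],
       [-1.14621280e-03, -3.04475650e-01,  9.52519430e-01,
        -1.42297114e-01],
       [ 0.00000000e+00,  0.00000000e+00,  0.00000000e+00,
         1.00000000e+00]])}
```

View pics/scene0.png

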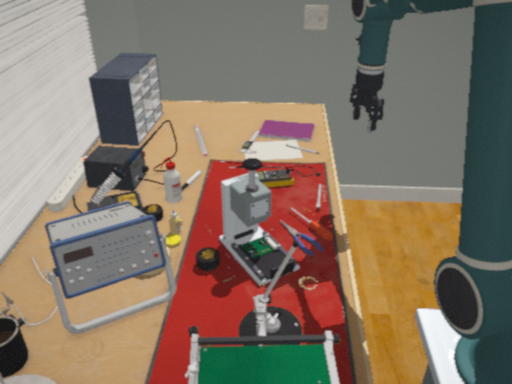

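View pics/top0.png

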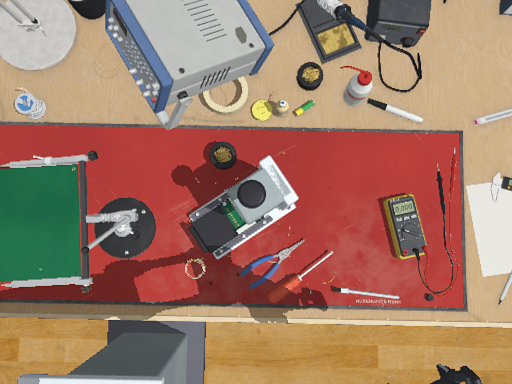

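The top view shows the plunger head near (252,193) and the sled's front near (208,240). The press is turned about 30° in the image, and a helping-hand stand sits to the left at (88–155, 200–255). I'll zoom in next.

```bash
python3 - <<'E'
import cv2,numpy as np
b=cv2.imread("pics/top0.png")[145:270,170:310];a=cv2.imread("pics/scene0.png")[150:295,200:310]
b=cv2.resize(b,None,fx=5,fy=4.8,interpolation=cv2.INTER_CUBIC);b=cv2.resize(cv2.imread("pics/top0.png")[150:270,175:305],None,fx=5,fy=5,interpolation=cv2.INTER_CUBIC)
cv2.imwrite("pics/topc.png",b)
cv2.imwrite("pics/scc.png",cv2.resize(a,None,fx=4,fy=4,interpolation=cv2.INTER_CUBIC))
E
```

```text
(no output)
```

View pics/topc.png

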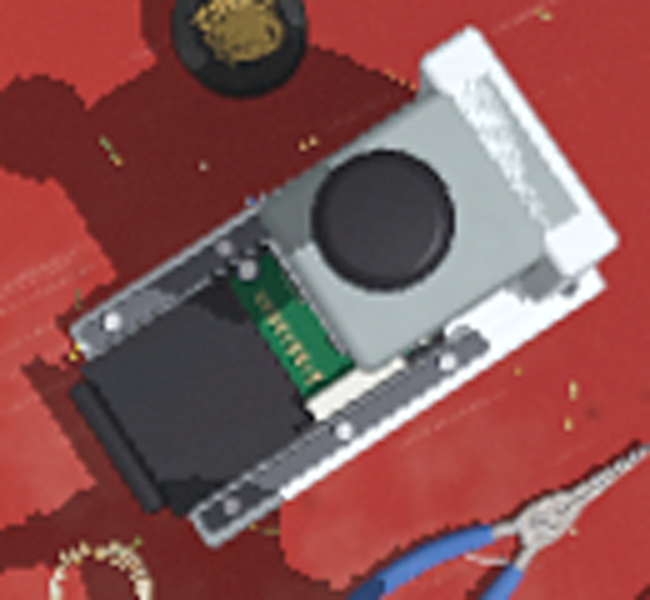

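View pics/scc.png

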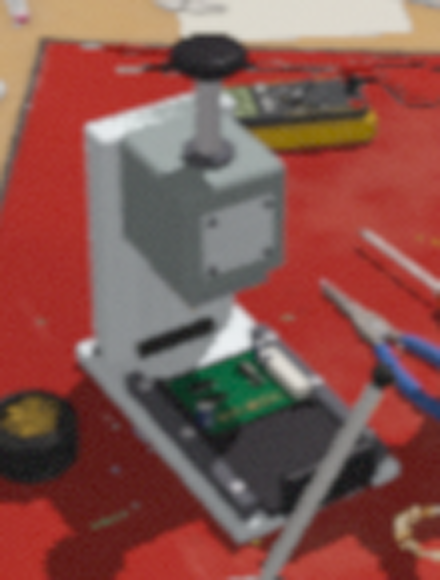

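The top crop gives the head centre at full-picture (251.6,194) and the lip's top front edge midpoint at about (197.4,240.4). The scene crop gives the head at (252,164), and a helping-hand arm with its tip at (295,244) crosses the view of the lip.

```bash
cat > h.py <<'E'
from workcell import status, vision, job, bot
import cv2,numpy as np
from scipy.spatial.transform import Rotation as Ro
def cam(n):
    if n!="wrist":
        c=vision.get_calibration(n);R=np.array(c["R"]);t=np.array(c["t"])
    return c,R,t
def ray(n,uv,wp=None):
    if n=="wrist":
        c=vision.get_calibration(n);T=np.array(c["tool_from_camera"]);p,rv=wp
        Rw=Ro.from_rotvec(rv).as_matrix();R=Rw@T[:3,:3];o=p+Rw@T[:3,3]
    else:
        c,Rc,t=cam(n);R=Rc.T;o=-R@t
    f=192/np.tan(np.radians(c["fov_y"]/2))
    d=R@np.array([(uv[0]-c["cx"])/f,(uv[1]-c["cy"])/f,1]);return o,d/np.linalg.norm(d)
def atz(n,uv,z,wp=None):
    o,d=ray(n,uv,wp);return o+d*(z-o[2])/d[2]
def tri(*rs):
    A=sum(np.eye(3)-np.outer(d,d) for o,d in rs);b=sum((np.eye(3)-np.outer(d,d))@o for o,d in rs)
    X=np.linalg.solve(A,b);return X,[np.linalg.norm(np.cross(X-o,d)) for o,d in rs]
E
python3 - <<'E'
from h import *
np.set_printoptions(precision=4,suppress=True)
P=lambda x,y:(175+x/5,150+y/5); S=lambda x,y:(200+x/4,150+y/4)
for n in("scene","top"):print(n,ray(n,(256,192)))
print("head",tri(ray("top",P(383,220)),ray("scene",S(208,52))))
print("head z.268",atz("top",P(383,220),.262),atz("scene",S(208,52),.266))
for l,p,z in[("lipfL",(76,392),.048),("lipfR",(152,512),.048),("plFL",(76,345),.018),("plFR",(210,545),.012),("colL",(470,28),.19),("colR",(615,240),.19),("plBR",(605,285),.012)]:print(l,atz("top",P(*p),z))
for s in [(88,250),(88,218)]:print("helper",s,tri(ray("top",s),ray("scene",(295,244))))
print("lip scene L,R",atz("scene",S(283,480),.048),atz("scene",S(374,440),.048))
for l,p in[("tin",(222,154)),("plier",(272,262))]:print(l,atz("top",p,.02))
E
```

```text
scene (array([0.479 , 0.6291, 0.8059]), array([ 0.0465, -0.8407, -0.5396]))
top (array([ 0.4714, -0.3585,  0.9998]), array([ 0.1008, -0.0014, -0.9949]))
head (array([ 0.543 , -0.3521,  0.2588]), [np.float64(0.00015489502103282557), np.float64(0.00015489502103268409)])
head z.268 [ 0.5425 -0.3521  0.262 ] [ 0.5423 -0.3392  0.266 ]
lipfL [ 0.4852 -0.2186  0.048 ]
lipfR [ 0.4342 -0.2532  0.048 ]
plFL [ 0.5067 -0.2134  0.018 ]
plFR [ 0.4187 -0.2757  0.012 ]
colL [ 0.6227 -0.3826  0.19  ]
colR [ 0.5438 -0.4381  0.19  ]
plBR [ 0.5392 -0.4513  0.012 ]
helper (88, 250) (array([ 0.4422, -0.0721,  0.2405]), [np.float64(0.0006291648051666394), np.float64(0.0006291648051666797)])
helper (88, 218) (array([ 0.4698, -0.0689,  0.2446]), [np.float64(0.026760275518166374), np.float64(0.02676027551816644)])
lip scene L,R [ 0.4897 -0.2091  0.048 ] [ 0.4351 -0.2485  0.048 ]
tin [ 0.6558 -0.2807  0.02  ]
plier [ 0.4151 -0.3987  0.02  ]
```

Call:
apply_moves([
  [0.02,-0.02,0,0,0,-0.02,1],
  [0.045,-0.045,0,0,0,-0.05,1],
  [0.073,-0.072,0,0,0,-0.08,1],
  [0.1,-0.1,0,0,0,-0.11,1],
  [0.128,-0.126,0,0,0,-0.14,1],
  [0.155,-0.152,0,0,0,-0.17,1],
  [0.18,-0.177,0,0,0,-0.21,1],
  [0.2,-0.197,0,0,0,-0.251,1],
], squeeze=60)

```text
time: 0.77
tool_pos: [0.3558, -0.3742, 0.2307]
tcp_rot: [-2.994, -0.948, -0.0]
wrist_force: [-0.2, 0.5, 0.8]
width: 0.003
```

Call:
apply_moves([
  [0.025,-0.015,0,0,0,0,1],
  [0.055,-0.031,0,0,0,0,1],
  [0.085,-0.048,0,0,0,0,1],
  [0.115,-0.065,0,0,0,0,1],
  [0.14,-0.08,0,0,0,0,1],
  [0.157,-0.09,0,0,0,0,1],
  [0.165,-0.095,0,0,0,0,1],
  [0.165,-0.095,0,0,0,0,1],
])

```text
time: 1.43
tool_pos: [0.4364, -0.2029, 0.2309]
tcp_rot: [-2.994, -0.949, 0.001]
wrist_force: [-0.2, -0.3, -0.1]
width: 0.003
```

```bash
python3 - <<'E'
from h import *
s=status.read_state();im=vision.read_camera("wrist")
print(s["tool_pos"],s["tcp_rot"],s["wrist_force"])
np.save("w1.npy",np.array([s["tool_pos"],s["tcp_rot"]]))
cv2.imwrite("pics/w1.png",cv2.cvtColor(im,cv2.COLOR_RGB2BGR))
E
```

```text
[ 0.43642811 -0.20293843  0.23092469] [-2.99424710e+00 -9.48616718e-01  5.09688850e-04] [-0.23922298 -0.28655782 -0.14373752]
```

View pics/w1.png

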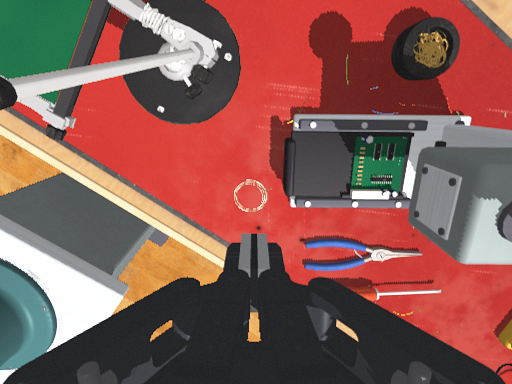

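The wrist view shows the press edges running horizontally in the image, so the yaw is right. The lip's top edge is at column about 288, rows 138–195.

```bash
python3 - <<'E'
from h import *
np.set_printoptions(precision=4,suppress=True)
wp=np.load("w1.npy")
for p,z in[((287,138),.048),((286,195),.048),((287,166.5),.048),((5,92),.24),((293,115),.012),((293,208),.012)]:print(p,atz("wrist",p,z,wp))
L=tri(ray("wrist",(287,166.5),wp),ray("top",(197.7,240.4)));print(L)
s=status.read_state();R=Ro.from_rotvec(s["tcp_rot"]).as_matrix();print(R)
l=L[0];print("rel tool",R.T@(l-s["tool_pos"]),"head rel",R.T@(np.array([.5425,-.351,.268])-s["tool_pos"]))
E
```

```text
(287, 138) [ 0.4884 -0.2121  0.048 ]
(286, 195) [ 0.4344 -0.2515  0.048 ]
(287, 166.5) [ 0.4626 -0.2317  0.048 ]
(5, 92) [ 0.4409 -0.0681  0.24  ]
(293, 115) [ 0.5131 -0.2074  0.012 ]
(293, 208) [ 0.4179 -0.2804  0.012 ]
(array([ 0.4603, -0.2343,  0.0352]), [np.float64(0.0008136263968137915), np.float64(0.0008136263968139504)])
[[ 0.818   0.5752 -0.0006]
 [ 0.5752 -0.818  -0.0003]
 [-0.0007 -0.0001 -1.    ]]
rel tool [0.0026 0.0386 0.1958] head rel [ 0.0025  0.1813 -0.037 ]
```

Call:
apply_moves([
  [0.003,0,0.025,0,0,0,1],
  [0.003,0,0.06,0,0,0,1],
  [0.003,0,0.095,0,0,0,1],
  [0.003,0,0.13,0,0,0,1],
  [0.003,0,0.165,0,0,0,1],
  [0.003,0,0.19,0,0,0,1],
  [0.003,0,0.202,0,0,0,1],
  [0.003,0,0.202,0,0,0,1],
])

```text
time: 2.15
tool_pos: [0.4348, -0.2026, 0.0255]
tcp_rot: [-2.992, -0.941, 0.009]
wrist_force: [-0.5, 0.1, 0.7]
width: -0.004
```

Call:
apply_moves([
  [0,0.006,0,0,0,0,1],
  [0,0.012,0,0,0,0,1],
  [0,0.018,0,0,0,0,1],
  [0,0.021,0,0,0,0,1],
  [0,0.024,0,0,0,0,1],
  [0,0.027,0,0,0,0,1],
  [0,0.03,0,0,0,0,1],
  [0,0.033,0,0,0,0,1],
])

```text
time: 2.82
tool_pos: [0.4577, -0.2298, 0.0295]
tcp_rot: [-2.996, -0.945, -0.0]
wrist_force: [-1.3, 1.8, 0.7]
width: -0.001
```

Call:
apply_moves([
  [0,0.002,0,0,0,0,1],
  [0,0.004,0,0,0,0,1],
  [0,0.006,0,0,0,0,1],
  [0,0.008,0,0,0,0,1],
  [0,0.01,0,0,0,0,1],
  [0,0.012,0,0,0,0,1],
])

```text
time: 3.32
tool_pos: [0.4645, -0.2397, 0.0292]
tcp_rot: [-2.996, -0.945, 0.0]
wrist_force: [-0.9, 1.2, 1.8]
width: 0.002
```

Call:
apply_moves([
  [0,0.001,0,0,0,0,1],
  [0,0.002,0,0,0,0,1],
  [0,0.003,0,0,0,0,1],
  [0,0.004,0,0,0,0,1],
])

```text
time: 3.65
tool_pos: [0.4667, -0.243, 0.0292]
tcp_rot: [-2.996, -0.945, 0.0]
wrist_force: [-1.1, 2.3, 1.0]
width: 0.003
```

Call:
apply_moves([
  [0,0.001,0,0,0,0,1],
  [0,0.002,0,0,0,0,1],
  [0,0.003,0,0,0,0,1],
])

```text
time: 3.9
tool_pos: [0.4684, -0.2455, 0.0292]
tcp_rot: [-2.996, -0.945, 0.0]
wrist_force: [-1.1, 1.9, 0.8]
width: 0.001
```

Call:
apply_moves([
  [0,0.001,0,0,0,0,1],
  [0,0.002,0,0,0,0,1],
])

```text
time: 4.07
tool_pos: [0.4692, -0.2466, 0.0292]
tcp_rot: [-2.995, -0.944, 0.001]
wrist_force: [-3.1, 5.5, 5.8]
width: -0.003
```

Call:
apply_moves([
  [0,0.001,0,0,0,0,1],
  [0,0.0015,0,0,0,0,1],
  [0,0.0015,0,0,0,0,1],
])

```text
time: 4.32
tool_pos: [0.4692, -0.2466, 0.0292]
tcp_rot: [-2.993, -0.943, 0.003]
wrist_force: [-4.4, 7.5, 7.1]
width: -0.001
```

Call:
apply_moves([
  [0,-0.008,0,0,0,0,1],
  [0,-0.02,0,0,0,0,1],
  [0,-0.028,-0.02,0,0,0,1],
  [0,-0.028,-0.055,0,0,0,1],
  [0,-0.028,-0.092,0,0,0,1],
  [0,-0.028,-0.13,0,0,0,1],
  [0,-0.028,-0.165,0,0,0,1],
  [0,-0.028,-0.2,0,0,0,1],
])

```text
time: 4.98
tool_pos: [0.454, -0.225, 0.2311]
tcp_rot: [2.995, 0.944, 0.001]
wrist_force: [0.1, -1.0, 0.0]
width: -0.003
```

Call:
apply_moves([
  [0,0,-0.035,0,0,0,1],
  [0,0,-0.065,0,0,0,1],
  [0,0,-0.09,0,0,0,1],
  [0,0,-0.1,0,0,0,1],
  [0,0,-0.1,0,0,0,1],
])

```text
time: 5.4
tool_pos: [0.4556, -0.226, 0.3324]
tcp_rot: [2.991, 0.943, 0.007]
wrist_force: [0.7, -0.5, 0.5]
width: 0.005
```

```bash
python3 - <<'E'
from h import *
s=status.read_state();im=vision.read_camera("wrist");t=vision.read_camera("top")
print(s["tool_pos"],s["tcp_rot"],s["wrist_force"])
np.save("w2.npy",np.array([s["tool_pos"],s["tcp_rot"]]))
a=cv2.resize(t[150:270,175:305],(416,384),interpolation=cv2.INTER_CUBIC)
cv2.imwrite("pics/w2.png",cv2.cvtColor(np.hstack([im[:,128:],a]),cv2.COLOR_RGB2BGR))
E
```

```text
[ 0.4556056  -0.22595105  0.33242999] [2.99135299 0.94322152 0.00683392] [ 0.69396301 -0.47802215  0.49446125]
```

View pics/w2.png

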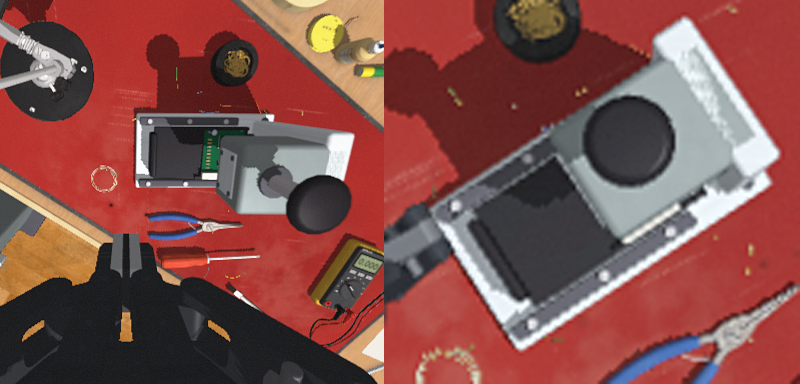

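The sled has moved in, with the lip's front edge now behind the plate's front edge. The head is at wrist (447,205), so I'll triangulate again.

```bash
python3 - <<'E'
from h import *
np.set_printoptions(precision=4,suppress=True)
wp=np.load("w2.npy");u=np.array([.575,-.818,0])
H=tri(ray("wrist",(447,205),wp),ray("top",(251.6,194)),ray("scene",(252,163)));print("head",H)
print(atz("wrist",(447,205),.262,wp))
A=atz("top",(210.3,231.9),.048);B=atz("wrist",(128+149,156),.048,wp)
for a in(A,B):print(a,(H[0]-a)@u)
R=Ro.from_rotvec(wp[1]).as_matrix();h=H[0].copy();h[2]=.268;print(R.T@(h-wp[0]))
E
```

```text
head (array([ 0.5429, -0.3525,  0.2593]), [np.float64(0.000864320680784791), np.float64(0.000388140900100328), np.float64(0.0006483484449084652)])
[ 0.5425 -0.3514  0.262 ]
[ 0.4786 -0.2625  0.048 ] 0.11063052232712511
[ 0.4757 -0.2571  0.048 ] 0.11667531024032829
[-0.0012  0.1533  0.0654]
```

Call:
apply_moves([
  [0,0.03,0,0,0,0,1],
  [0,0.06,0,0,0,0,1],
  [0,0.09,0,0,0,0,1],
  [0,0.12,0.01,0,0,0,1],
  [0,0.142,0.025,0,0,0,1],
  [0,0.153,0.045,0,0,0,1],
  [0,0.153,0.055,0,0,0,1],
  [0,0.153,0.055,0,0,0,1],
])

```text
time: 6.17
tool_pos: [0.5401, -0.3499, 0.2681]
tcp_rot: [-2.99, -0.942, 0.009]
wrist_force: [-1.1, -2.5, 1.1]
width: -0.002
```

Call:
apply_moves([
  [0,0,0.002,0,0,0,1],
  [0,0,0.004,0,0,0,1],
  [0,0,0.006,0,0,0,1],
  [0,0,0.008,0,0,0,1],
  [0,0,0.01,0,0,0,1],
  [0,0,0.012,0,0,0,1],
])

```text
time: 6.67
tool_pos: [0.5422, -0.3501, 0.264]
tcp_rot: [2.995, 0.945, 0.002]
wrist_force: [-1.4, 1.9, 5.9]
width: 0.002
```

Call:
apply_moves([
  [0,0,0.0015,0,0,0,1],
  [0,0,0.003,0,0,0,1],
  [0,0,0.0045,0,0,0,1],
  [0,0,0.006,0,0,0,1],
  [0,0,0.0075,0,0,0,1],
])

```text
time: 7.08
tool_pos: [0.5422, -0.3501, 0.2565]
tcp_rot: [2.996, 0.945, 0.002]
wrist_force: [-2.2, 1.9, 7.2]
width: 0.001
```

Call:
apply_moves([
  [0,0,0.0005,0,0,0,1],
  [0,0,0.001,0,0,0,1],
  [0,0,0.0015,0,0,0,1],
  [0,0,0.002,0,0,0,1],
])

```text
time: 7.42
tool_pos: [0.5422, -0.3502, 0.2547]
tcp_rot: [2.996, 0.945, 0.002]
wrist_force: [-2.4, 3.1, 5.9]
width: -0.0
```

Call:
apply_moves([
  [0,0,0.0005,0,0,0,1],
  [0,0,0.001,0,0,0,1],
  [0,0,0.0015,0,0,0,1],
  [0,0,0.002,0,0,0,1],
])

```text
time: 7.75
tool_pos: [0.5422, -0.3502, 0.2527]
tcp_rot: [2.996, 0.945, 0.002]
wrist_force: [-2.3, 2.7, 6.9]
width: -0.001
```

Call:
apply_moves([
  [0,0,0.0005,0,0,0,1],
  [0,0,0.001,0,0,0,1],
  [0,0,0.0015,0,0,0,1],
  [0,0,0.002,0,0,0,1],
])

```text
time: 8.08
tool_pos: [0.5422, -0.3501, 0.2508]
tcp_rot: [2.996, 0.945, 0.002]
wrist_force: [-3.3, 3.2, 7.8]
width: 0.003
```

Call:
apply_moves([
  [0,0,0.0005,0,0,0,1],
  [0,0,0.001,0,0,0,1],
  [0,0,0.0015,0,0,0,1],
  [0,0,0.002,0,0,0,1],
])

```text
time: 8.42
tool_pos: [0.5422, -0.3502, 0.249]
tcp_rot: [2.996, 0.945, 0.002]
wrist_force: [-3.1, 3.2, 8.0]
width: -0.007
```

Call:
apply_moves([
  [0,0,0.0005,0,0,0,1],
  [0,0,0.001,0,0,0,1],
  [0,0,0.0015,0,0,0,1],
  [0,0,0.002,0,0,0,1],
])

```text
time: 8.75
tool_pos: [0.5422, -0.3501, 0.2474]
tcp_rot: [2.995, 0.945, 0.002]
wrist_force: [-3.7, 3.1, 8.9]
width: -0.001
```

Call:
apply_moves([
  [0,0,0.0005,0,0,0,1],
  [0,0,0.001,0,0,0,1],
  [0,0,0.0015,0,0,0,1],
  [0,0,0.002,0,0,0,1],
])

```text
time: 9.08
tool_pos: [0.5422, -0.3502, 0.2455]
tcp_rot: [2.995, 0.945, 0.002]
wrist_force: [-2.5, 3.9, 9.8]
width: -0.0
```

Call:
apply_moves([
  [0,0,0.0005,0,0,0,1],
  [0,0,0.001,0,0,0,1],
  [0,0,0.0015,0,0,0,1],
  [0,0,0.002,0,0,0,1],
])

```text
time: 9.42
tool_pos: [0.5422, -0.3502, 0.2436]
tcp_rot: [2.995, 0.945, 0.002]
wrist_force: [-3.6, 3.0, 9.4]
width: 0.001
```

Call:
apply_moves([
  [0,0,0.0005,0,0,0,1],
  [0,0,0.001,0,0,0,1],
  [0,0,0.0015,0,0,0,1],
  [0,0,0.002,0,0,0,1],
])

```text
time: 9.75
tool_pos: [0.5422, -0.3502, 0.2417]
tcp_rot: [2.995, 0.945, 0.002]
wrist_force: [-3.7, 3.2, 10.4]
width: 0.001
```

Call:
apply_moves([
  [0,0,0.0005,0,0,0,1],
  [0,0,0.001,0,0,0,1],
  [0,0,0.0015,0,0,0,1],
  [0,0,0.002,0,0,0,1],
])

```text
time: 10.08
tool_pos: [0.5422, -0.3502, 0.2398]
tcp_rot: [2.995, 0.945, 0.002]
wrist_force: [-5.0, 4.0, 10.2]
width: -0.0
```

Call:
apply_moves([
  [0,0,0.0005,0,0,0,1],
  [0,0,0.001,0,0,0,1],
  [0,0,0.0015,0,0,0,1],
  [0,0,0.002,0,0,0,1],
])

```text
time: 10.42
tool_pos: [0.5422, -0.3502, 0.238]
tcp_rot: [2.995, 0.945, 0.002]
wrist_force: [-3.5, 3.8, 12.7]
width: 0.001
```

Call:
apply_moves([
  [0,0,0.0005,0,0,0,1],
  [0,0,0.001,0,0,0,1],
  [0,0,0.0015,0,0,0,1],
])

```text
time: 10.67
tool_pos: [0.5423, -0.3502, 0.2373]
tcp_rot: [2.995, 0.945, 0.002]
wrist_force: [-5.4, 4.8, 12.7]
width: -0.007
```

Call:
apply_moves([
  [0,0,0.0005,0,0,0,1],
  [0,0,0.001,0,0,0,1],
])

```text
time: 10.83
tool_pos: [0.5423, -0.3502, 0.2354]
tcp_rot: [2.995, 0.945, 0.002]
wrist_force: [-3.5, 4.2, 10.1]
width: 0.001
```

Call:
apply_moves([
  [0,0,0.0005,0,0,0,1],
  [0,0,0.001,0,0,0,1],
  [0,0,0.0015,0,0,0,1],
])

```text
time: 11.08
tool_pos: [0.5423, -0.3502, 0.2337]
tcp_rot: [2.995, 0.945, 0.002]
wrist_force: [-4.3, 4.2, 10.4]
width: 0.0
```

Call:
apply_moves([
  [0,0,0.0005,0,0,0,1],
  [0,0,0.001,0,0,0,1],
  [0,0,0.0015,0,0,0,1],
])

```text
time: 11.33
tool_pos: [0.5423, -0.3502, 0.2322]
tcp_rot: [2.995, 0.945, 0.002]
wrist_force: [-3.5, 3.1, 11.0]
width: 0.003
```

Call:
apply_moves([
  [0,0,0.0005,0,0,0,1],
  [0,0,0.001,0,0,0,1],
  [0,0,0.0015,0,0,0,1],
])

```text
time: 11.58
tool_pos: [0.5423, -0.3502, 0.2308]
tcp_rot: [2.995, 0.945, 0.002]
wrist_force: [-4.4, 3.9, 10.4]
width: 0.002
```

Call:
apply_moves([
  [0,0,0.0005,0,0,0,1],
  [0,0,0.001,0,0,0,1],
  [0,0,0.0015,0,0,0,1],
])

```text
time: 11.83
tool_pos: [0.5424, -0.3503, 0.229]
tcp_rot: [2.995, 0.945, 0.002]
wrist_force: [-4.0, 3.8, 10.5]
width: -0.003
```

Call:
apply_moves([
  [0,0,0.0005,0,0,0,1],
  [0,0,0.001,0,0,0,1],
  [0,0,0.0015,0,0,0,1],
])

```text
time: 12.08
tool_pos: [0.5424, -0.3503, 0.2278]
tcp_rot: [2.995, 0.945, 0.002]
wrist_force: [-2.5, 3.6, 10.2]
width: -0.001
```

Call:
apply_moves([
  [0,0,0.0005,0,0,0,1],
  [0,0,0.001,0,0,0,1],
  [0,0,0.0015,0,0,0,1],
])

```text
time: 12.33
tool_pos: [0.5424, -0.3503, 0.2267]
tcp_rot: [2.995, 0.945, 0.002]
wrist_force: [-5.0, 4.7, 13.8]
width: 0.005
```

Call:
apply_moves([
  [0,0,0.0005,0,0,0,1],
  [0,0,0.001,0,0,0,1],
])

```text
time: 12.5
tool_pos: [0.5424, -0.3503, 0.2265]
tcp_rot: [2.995, 0.945, 0.003]
wrist_force: [-5.0, 5.4, 16.4]
width: -0.0
```

Call:
apply_moves([
  [0,0,0.0005,0,0,0,1],
  [0,0,0.001,0,0,0,1],
])

```text
time: 12.67
tool_pos: [0.5424, -0.3503, 0.2261]
tcp_rot: [2.994, 0.944, 0.003]
wrist_force: [-7.7, 5.8, 18.1]
width: -0.002
```

Call:
apply_moves([
  [0,0,0.0005,0,0,0,1],
  [0,0,0.001,0,0,0,1],
  [0,0,0.001,0,0,0,1],
])

```text
time: 12.92
tool_pos: [0.5424, -0.3503, 0.226]
tcp_rot: [2.994, 0.944, 0.003]
wrist_force: [-7.8, 5.8, 19.2]
width: 0.001
```

Call:
apply_moves([
  [0,0,0.0005,0,0,0,1],
  [0,0,0.001,0,0,0,1],
  [0,0,0.001,0,0,0,1],
])

```text
time: 13.17
tool_pos: [0.5424, -0.3503, 0.2258]
tcp_rot: [2.994, 0.944, 0.004]
wrist_force: [-8.7, 6.9, 22.3]
width: -0.006
```

It has bottomed at about 25 N total. I'll ease off and check whether the catch holds.

Call:
apply_moves([
  [0,0,-0.002,0,0,0,1],
  [0,0,-0.004,0,0,0,1],
  [0,0,-0.006,0,0,0,1],
  [0,0,-0.008,0,0,0,1],
  [0,0,-0.01,0,0,0,1],
  [0,0,-0.012,0,0,0,1],
])

```text
time: 13.67
tool_pos: [0.5421, -0.3506, 0.2313]
tcp_rot: [2.996, 0.945, 0.0]
wrist_force: [0.3, -0.2, -0.7]
width: 0.001
```

Force is zero with the TCP about 5 mm above the bottomed height, so the catch holds. I'll retreat and check by picture.

Call:
apply_moves([
  [0,0,-0.02,0,0,0,1],
  [0,0,-0.05,0,0,0,1],
  [0,0,-0.08,0,0,0,1],
  [0,-0.03,-0.1,0,0,0,1],
  [0,-0.06,-0.1,0,0,0,1],
  [0,-0.1,-0.1,0,0,0,1],
  [0,-0.13,-0.1,0,0,0,1],
  [0,-0.13,-0.1,0,0,0,1],
])

```text
time: 14.33
tool_pos: [0.4648, -0.2404, 0.3311]
tcp_rot: [-2.993, -0.946, 0.001]
wrist_force: [-0.0, 0.4, -0.5]
width: -0.001
```

```bash
python3 - <<'E'
from h import *
s=status.read_state();im=vision.read_camera("scene");t=vision.read_camera("top")
print(s["time"],s["tool_pos"],s["wrist_force"])
a=cv2.resize(t[150:270,175:305],(416,384),interpolation=cv2.INTER_CUBIC)
b=cv2.resize(im[150:295,200:310],(291,384),interpolation=cv2.INTER_CUBIC)
cv2.imwrite("pics/e.png",cv2.cvtColor(np.hstack([b,a]),cv2.COLOR_RGB2BGR))
E
```

```text
14.3333 [ 0.46476994 -0.24035434  0.33107822] [-0.04641272  0.38151697 -0.52349446]
```

View pics/e.png

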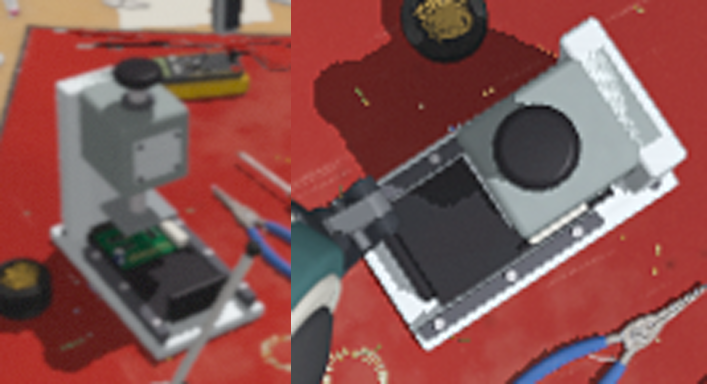

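The head is clearly low on its housing, the press foot is down on the board, the sled is home and the things beside the press haven't moved.

```bash
python3 -c "
from workcell import job;print(job.finish_job())"
```

```text
the job is handed in; nothing more can be done
None
```

The sled is pushed home and the plunger is pressed to its stop and held by its catch. I handed the job in at about 14.4 s of the 42 s allowed; it reports no verdict.

- **Sled:** I pushed the lip until the arm stalled at the back stop with about 11 N. Afterwards I measured the lip's front 111 mm (top camera) and 117 mm (wrist camera) from the plunger's axis; it should be 115 mm. The cameras alone can't confirm the 3 mm limit; the stall is the better evidence.
- **Plunger:** I pressed down in small steps until it bottomed about 42 mm down, at about 25 N total on the wrist (22 N of it vertical). On the way, a small force bump at about 31 mm passed by without any stop following it.
- **Catch:** After I eased off about 5 mm the force was zero, and the last picture shows the head still down with the arm clear.
- **Bystanders:** The tin and pliers look unmoved in the last picture. The driver was mostly outside those crops, but no contact force showed on the moves past it.
- **Disagreement:** Triangulation put the plunger head at 259 mm high, against 268 mm in the text. I found the contact by feel, so this did not matter.

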